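Load the bottle carrier and unclip it from its dock

ROBOT

A 6-joint arm with a two-finger parallel gripper is mounted at the origin on the work surface. World frame = base frame: x ahead of the robot, y to its left, z up, the work surface at z = 0. Lengths are in m, angles in degrees, forces in N, time in s.
With the tool pointing down it reaches from about 0.4 to 0.825 m from the base axis. Payload 7 kg.
Tool frame: the origin (TCP) lies between the finger pads; the fingertips stand ctrl.nose_length ahead of it and the grasp point (between the pads) lies 2 mm behind it (ctrl.nose_length is the distance from the TCP to the fingertips, in m); z points along the fingers, y is the line along which they close (so a half turn about z gives the same grasp; the last joint's range is limited). The gripper opens to 88 mm and grips with 3 to 60 N. Pads are 19 mm wide; open, the fingers measure 130 mm over their backs; the gripper's body (78 mm by 193 mm) begins 47 mm behind the grasp point.
Start: joints at [87.038, 20.546, 0.682, 0, -70.136, -16.507], TCP at [0.225, 0.636, 0.244] pointing down, gripper open.
Joint ranges: [-176.03, 176.03], [-82.01, 121.73], [-58.28, 71.71], [-173.87, 95.51], [-174.79, -0.11], [-173.66, 173.66]. Speed limits (degrees/s): [136.94, 136.94, 172.46, 180, 180, 180].

INTERFACE

Orientations are given as [roll, pitch, yaw] about the fixed x, y, z axes, in that order (R = Rz(yaw) Ry(pitch) Rx(roll)).
In Python, from plant import ctrl gives the robot as it stands.
- The arm moves only by the tool apply_moves, never from a script. Its argument "commands" is a list of rows, each a list of 3 entries, a list of its own where there are three numbers: the shift along the world's x, y, z in cm, then the turn about the world's z in rad, then the closure, from 0 (fully open) to 1 (shut). In form: [[[x, y, z], turn, jaw], ...]. A call has 1 to 20 rows; each row is the pose to reach, as a shift and turn from the pose commanded when the call began; what a row does not reach only later rows make up. A row lasts 1/12 s, in which the tool goes at most 41.7 mm and 7.16 degrees, less where a joint would pass 70% of its speed; a pose out of reach is approached as far as the arm can. A call with a gripper value outside its range is refused whole. The fingers move at their own pace and stop on an object; the grip force is fixed at half the most. Time passes only in rows, so rows that repeat a pose let the fingers close. It gives the time, the measured TCP pose, the force, the opening and the grip force at its end, in the units of the state.
- ctrl.get_obs(): the state, without advancing time (a new reading comes with each control period).
- ctrl.snapshot(name): name is "scene" or "top" or "wrist"; returns a dict with "img" (480x640x3 uint8, red, green, blue), "fx", "fy", "cx", "cy" (pixels), "T" (4x4, takes a point from camera to world coordinates). Camera axes: x right, y up, looking along -z (the intrinsics and any distortion apply to the point x, -y, -z); pixel columns grow to the right and rows downward; lengths in m; the calibration is good to about 2 mm. A picture is of the moment at which its call begins. There is no depth.
- ctrl.close_job(): hands the job in; it is judged then, once.
Trained networks look in a picture, given as the dict that the camera call returned (one of the last four; its "shot" number tells which), for a name from the list of things; names that differ only in an ending like _2 or _b are one class to them, and where a whole thing is asked for, a point or a joint stands for the part that bears it (a point fixed in the world has none). Each returns a list of dicts, best first, with "score" (0 to 1); they miss things now and then, are a little off and sometimes report something else, mostly with a low value. They report only what shows in the picture. A call takes as long as a camera call. They do not tell look-alikes from the thing itself.
- ctrl.search_frame(picture, target): "at" ([column, row] in pixels, amid what is visible of it).
- ctrl.spot_point(picture, target): "at" ([column, row] in pixels: a listed point, or the origin of a listed thing).
The state is a dict: "clock": time; "joint_pos": joint angles; "qvel": joint speeds; "tau": joint torques, N m; "tool_pos": TCP position; "orientation": TCP orientation; "force": force on the tool from outside, world axes, zero at the start; "moment": the same for the moment, N m; "opening": finger opening in m; "gripper_force": force on a finger pad.
Only numpy, scipy, OpenCV 4.12 (cv2) and the standard library are available. Lean on these libraries where they do the work, as an engineer would, in place of code of your own. Each camera call takes 0.05 s, during which the arm holds its last target. There are 200 camera calls.

TASK

Stand the two small amber bottles with black caps from the black mat upright in the blue carrier, one in each of its two cells, setting them down rather than dropping them, while the carrier is still clipped in its dock. Then pinch the carrier's two yellow side catches together, lift the carrier straight up out of the dock and finish holding it there, level and still, about 10 cm above the dock with both bottles in it: the program ends with the catches still pinched and the carrier in the air. Leave everything else on the bench where it stands.

Things in the scene. Friction and masses are not known exactly. Their poses are not given: they have to be found in the camera images.
- bottle_a_mid (a point): centre, half-way up, of one small amber bottle with a black screw cap, standing on a thin black mat. Round, 90 mm tall, about 70 g: body 35 mm in diameter up to 50 mm, shoulder to a 22 mm neck at 59 mm, cap 26 mm in diameter from 64 to 90 mm above its foot (19 to 45 mm above this point). z axis up through the cap
- bottle_b_mid (a point): the same point of the other small amber bottle, identical to the first. Either bottle may go in either cell. (A white bottle of the same size with a blue cap stands with them, in line with them along x, at least 65 mm from centre to centre: not part of the job)
- carrier_grip (a point): point on the middle axis of the blue carrier, at the grip height of its two yellow catches and half-way between them, 95 mm above the carrier's underside. Axes are the carrier's: z up, y along the row of two cells, x from near to far catch. Catch outer faces: 58 mm apart at rest, 40 mm fully pinched. A blue spine 28 mm (x) by 22 mm, 100 mm tall, stands between. Empty carrier about 0.32 kg
- cell_left (a point): centre of the floor of the carrier's cell on its +y side: 46 mm square inside, walls 3 mm thick rising 26 mm above this floor, floor 4 mm above the carrier's underside; cell centre 52 mm from the carrier's middle along y. Same axes as the carrier. A bottle standing in it has its centre 45 mm above this point
- cell_right (a point): the same for the cell on the carrier's -y side
- dock: metal dock fixed to the bench, plate 130 mm (x) by 190 mm (y), 12 mm thick, with grey fences 14 mm high round the carrier and two grey ledges (tops 31 mm above the bench) over the feet of the yellow catches; origin at the centre of its underside on the bench, axes parallel to the carrier's within about 4 degrees. The docked carrier stands on the plate, 12 mm above this origin
- catch_near (a joint): inward travel of the catch on the carrier's -x side, an upright yellow plate 22 mm wide (y), 5 mm thick, top 106 mm above the carrier's underside, black ribs outside near the top: 0 at rest (foot locked under the dock's ledge), free of the ledge at 0.006 m, 0.009 m at its stop. Spring 3 N at rest, 5 N at the stop; springs back
- catch_far (a joint): the same for the catch on the carrier's +x side
Things that resemble listed ones, but are neither listed nor needed, are in the scene too. What is shaped like the part that bears carrier_grip but pink is not meant. What is shaped like the part that bears bottle_b_mid but green is not meant.

How it is judged (in metres and radians):
On the way:
1. both amber bottles stand upright and released, one in each cell, with the carrier still clipped in its dock ((((horizontal distance between bottle_a_mid and cell_left below 0.012 m and z of bottle_a_mid in the frame of cell_left between 0.038 and 0.051 m and angle between bottle_a_mid's own z axis and vertical below 0.25 rad) and (horizontal distance between bottle_b_mid and cell_right below 0.012 m and z of bottle_b_mid in the frame of cell_right between 0.038 and 0.051 m and angle between bottle_b_mid's own z axis and vertical below 0.25 rad)) or ((horizontal distance between bottle_a_mid and cell_right below 0.012 m and z of bottle_a_mid in the frame of cell_right between 0.038 and 0.051 m and angle between bottle_a_mid's own z axis and vertical below 0.25 rad) and (horizontal distance between bottle_b_mid and cell_left below 0.012 m and z of bottle_b_mid in the frame of cell_left between 0.038 and 0.051 m and angle between bottle_b_mid's own z axis and vertical below 0.25 rad))) and z of carrier_grip in the frame of dock below 0.113 m and contact force between the fingers and bottle_a below 0.1 N and contact force between the fingers and bottle_b below 0.1 N and value of joint each of catch_near, catch_far below 0.003 m), for 0.3 s.
At the end, for the whole second after the job is handed in: fingers hold the carrier by both catches (each pressed in over 6 mm, over 1 N), at least 60 mm above its docked height, within 80 mm sideways of the dock, tilted under 0.2 rad, still, not touching the dock, one amber bottle standing upright on each cell floor ((((horizontal distance between bottle_a_mid and cell_left below 0.012 m and z of bottle_a_mid in the frame of cell_left between 0.038 and 0.051 m and angle between bottle_a_mid's own z axis and vertical below 0.25 rad) and (horizontal distance between bottle_b_mid and cell_right below 0.012 m and z of bottle_b_mid in the frame of cell_right between 0.038 and 0.051 m and angle between bottle_b_mid's own z axis and vertical below 0.25 rad)) or ((horizontal distance between bottle_a_mid and cell_right below 0.012 m and z of bottle_a_mid in the frame of cell_right between 0.038 and 0.051 m and angle between bottle_a_mid's own z axis and vertical below 0.25 rad) and (horizontal distance between bottle_b_mid and cell_left below 0.012 m and z of bottle_b_mid in the frame of cell_left between 0.038 and 0.051 m and angle between bottle_b_mid's own z axis and vertical below 0.25 rad))) and z of carrier_grip in the frame of dock above 0.167 m and horizontal distance between carrier_grip and dock below 0.08 m and angle between carrier_grip's own z axis and vertical below 0.2 rad and value of joint each of catch_near, catch_far above 0.006 m and contact force between the fingers and catch_near above 1 N and contact force between the fingers and catch_far above 1 N and contact force between carrier and dock below 0.1 N and linear speed of carrier below 0.04 m/s); the arm keeps its last pose, push and grip.
It fails at once if something else on the bench was moved by more than 30 mm (distance of any of white_bottle, beaker, spatula, stock_bottle, wipes_tin, glove_box, cap_jar from where it was at the start of the episode above 0.03 m).
It fails at once if an amber bottle was tipped over (more than 0.8 rad) (angle between any of bottle_a_mid, bottle_b_mid's own z axis and vertical above 0.8 rad).
It fails at once if an amber bottle was let go over a cell while its foot was more than 20 mm above the cell floor (((horizontal distance between bottle_a_mid and cell_left below 0.02 m or horizontal distance between bottle_a_mid and cell_right below 0.02 m) and z of bottle_a_mid in the frame of carrier_grip above -0.026 m and contact force between the fingers and bottle_a below 0.02 N) or ((horizontal distance between bottle_b_mid and cell_left below 0.02 m or horizontal distance between bottle_b_mid and cell_right below 0.02 m) and z of bottle_b_mid in the frame of carrier_grip above -0.026 m and contact force between the fingers and bottle_b below 0.02 N)).
It also fails if it takes over 58 s, if anything falls off the work surface, if the arm or the gripper's body presses on something with over 40 N, if the wrist force passes 120 N, or if a joint passes its speed limit or range.

## Working session

There is one attempt and no reset: what is moved stays moved. The work goes in short steps, Python scripts to look and compute and a tool call to move; the robot and the scene stay as the last step left them, time stands still between calls to the robot, and variables do not carry over. Pictures are saved under pics/ and viewed, at most 13 in all, crops included, and the job is handed in when it is done.

Besides the shell and the picture viewer there is one more tool, called after "Call:" by a JSON object that holds its "fn" and its "kwargs", one argument or row to a line. apply_moves: Moves the arm, as the interface text tells. Its arguments: {"type":"object","properties":{"commands":{"type":"array"}},"required":["commands"]}

```bash
mkdir -p pics
cat > h.py <<'E'
import numpy as np,cv2
from plant import ctrl
def save(p,n): cv2.imwrite(f'pics/{n}.png',p['img'][:,:,::-1])
def w(p,uv,z):
    T=np.array(p['T']); d=np.array([(uv[0]-p['cx'])/p['fx'],-(uv[1]-p['cy'])/p['fy'],-1.])
    d=T[:3,:3]@d; o=T[:3,3]; return o+d*(z-o[2])/d[2]
def px(p,X):
    T=np.array(p['T']); c=T[:3,:3].T@(np.array(X)-T[:3,3]); return np.array([p['cx']+p['fx']*c[0]/-c[2],p['cy']-p['fy']*c[1]/-c[2]])
E
python3 - <<'E'
from h import *
print(ctrl.get_obs()['tool_pos'],ctrl.get_obs()['orientation'],ctrl.nose_length)
for n in ['top','scene']:
    p=ctrl.snapshot(n);save(p,n);print(n,[k for k in p],np.round(np.array(p['T'])[:3],3).tolist(),p['fx'])
    for t,z in [('bottle_a_mid',.047),('carrier_grip',.107),('cell_left',.016),('cell_right',.016),('dock',0),('catch_near',.1)]:
        for r in ctrl.spot_point(p,t)[:5]: print(t,np.round(r['at'],1),round(r['score'],2),np.round(w(p,r['at'],z),3))
E
```

```text
[0.22484877 0.63596128 0.24261653] [ 1.79904771e+02 -8.50949235e-03 -1.94760104e+01] 0.017
top ['img', 'fx', 'fy', 'cx', 'cy', 'T', 'shot'] [[0.004, 0.985, -0.172, 0.303], [-1.0, 0.005, 0.005, -0.044], [0.006, 0.172, 0.985, 1.229]] 536.7456902947579
bottle_a_mid [427.  268.2] 0.62 [ 0.443 -0.281  0.047]
carrier_grip [193.  149.5] 0.77 [0.693 0.235 0.107]
carrier_grip [242.6 319.9] 0.68 [0.326 0.115 0.107]
carrier_grip [263.7 229.6] 0.55 [0.516 0.076 0.107]
cell_left [217.6 160.4] 0.86 [0.699 0.198 0.016]
cell_left [226.9 311. ] 0.78 [0.348 0.164 0.016]
cell_left [251.9 231.4] 0.61 [0.529 0.113 0.016]
cell_left [424.9 269.8] 0.36 [ 0.443 -0.282  0.016]
cell_left [270.5 238.2] 0.15 [0.514 0.07  0.016]
cell_right [291.4 238.2] 0.71 [0.514 0.022 0.016]
cell_right [174.2 162.9] 0.65 [0.692 0.3   0.016]
cell_right [271.5 330.3] 0.63 [0.306 0.063 0.016]
cell_right [423.8 222.5] 0.44 [ 0.552 -0.283  0.016]
dock [269.  236.9] 0.89 [0.52  0.075 0.   ]Traceback (most recent call last):
  File "<stdin>", line 6, in <module>
ValueError: it knows: bottle_a_mid, bottle_b_mid, carrier_grip, cell_left, cell_right, dock
```

View pics/top.png

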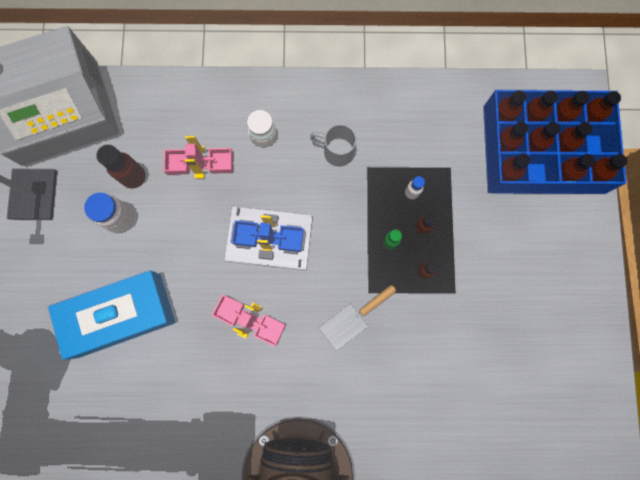

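Run:
```python
from h import *
p=ctrl.snapshot('scene');save(p,'scene');print(np.round(np.array(p['T'])[:3],3).tolist(),p['fx'])
for t,z in [('bottle_a_mid',.047),('carrier_grip',.107),('cell_left',.016),('cell_right',.016),('dock',0)]:
        for r in ctrl.spot_point(p,t)[:5]: print(t,np.round(r['at'],1),round(r['score'],2),np.round(w(p,r['at'],z),3))
```

```text
[[0.837, -0.431, 0.337, 0.945], [0.547, 0.644, -0.535, -0.67], [0.014, 0.632, 0.775, 1.039]] 624.8316120178183
bottle_a_mid [199.8 335.6] 0.86 [ 0.439 -0.289  0.047]
carrier_grip [276.6 169. ] 0.95 [0.337 0.095 0.107]
carrier_grip [343.4 210.4] 0.72 [0.52  0.073 0.107]
carrier_grip [458.8 200.1] 0.72 [0.702 0.23  0.107]
cell_left [442.1 242.8] 0.97 [0.702 0.183 0.016]
cell_left [345.7 209.3] 0.74 [0.481 0.151 0.016]
cell_left [358.5 225. ] 0.65 [0.528 0.127 0.016]
cell_left [300.7 188.1] 0.63 [0.36  0.15  0.016]
cell_right [460.9 215.1] 0.89 [0.702 0.278 0.016]
cell_right [325.6 254.8] 0.79 [0.514 0.018 0.016]
cell_right [263.5 202.8] 0.58 [0.317 0.065 0.016]
dock [341.9 243. ] 0.97 [0.519 0.076 0.   ]
```

View pics/scene.png

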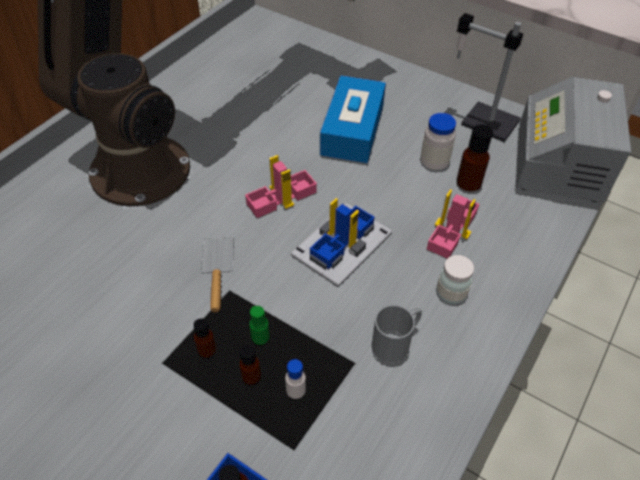

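The top view shows amber bottles at about (427,270) and (424,225), with the white one at (415,187) and the green at (393,239). The blue carrier is in its dock at (267,237); the pink carriers are decoys. The scene view agrees: ambers at (204,338) and (249,368), carrier at (342,235). I'll hover over the carrier first.

Call:
{"fn": "apply_moves", "kwargs": {
  "commands": [
    [[29.5,-56.6,4],-1.37,0.4],
    [[29.5,-56.6,4],-1.37,0.4],
    [[29.5,-56.6,4],-1.37,0.4],
    [[29.5,-56.6,4],-1.37,0.4],
    [[29.5,-56.6,4],-1.37,0.4],
    [[29.5,-56.6,4],-1.37,0.4],
    [[29.5,-56.6,4],-1.37,0.4],
    [[29.5,-56.6,4],-1.37,0.4],
    [[29.5,-56.6,4],-1.37,0.4],
    [[29.5,-56.6,4],-1.37,0.4],
    [[29.5,-56.6,4],-1.37,0.4],
    [[29.5,-56.6,4],-1.37,0.4],
    [[29.5,-56.6,4],-1.37,0.4],
    [[29.5,-56.6,4],-1.37,0.4],
    [[29.5,-56.6,4],-1.37,0.4],
    [[29.5,-56.6,4],-1.37,0.4],
    [[29.5,-56.6,4],-1.37,0.4],
    [[29.5,-56.6,4],-1.37,0.4],
    [[29.5,-56.6,4],-1.37,0.4],
    [[29.5,-56.6,4],-1.37,0.4]
  ]
}}

```text
clock: 2.27
tool_pos: [0.5196, 0.0711, 0.2836]
orientation: [-180.0, 0.0, -97.9]
force: [0.2, 0.5, -0.4]
opening: 0.0526
gripper_force: 0.0
```

```bash
cat >> h.py <<'E'
def look(n,ts):
    p=ctrl.snapshot('wrist');save(p,n);o=ctrl.get_obs()
    print(o['clock'],np.round(o['tool_pos'],4),np.round(o['orientation'],1),o['opening'],np.round(o['joint_pos'],0)); print(np.round(np.array(p['T'])[:3],3).tolist(),p['fx'])
    for t,z in ts:
        for r in ctrl.spot_point(p,t)[:4]: print(t,np.round(r['at'],1),round(r['score'],2),np.round(w(p,r['at'],z),4))
    return p
E
python3 - <<'E'
from h import *
look('w1',[('carrier_grip',.107),('cell_left',.016),('cell_right',.016),('dock',0)])
E
```

```text
2.3167 [0.5196 0.0713 0.2836] [-180.     0.   -97.9] 0.052495410222425445 [ 29.   5. -15.  -0. -71. -37.]
[[-0.99, -0.133, -0.037, 0.51], [0.138, -0.953, -0.268, -0.001], [0.0, -0.271, 0.963, 0.426]] 394.3619950003104
carrier_grip [320.8 218.4] 0.88 [0.5173 0.0749 0.107 ]
carrier_grip [540.8 227.1] 0.87 [0.3361 0.1078 0.107 ]
cell_left [473.3 248. ] 0.75 [0.3591 0.1525 0.016 ]
cell_left [319.4 242.2] 0.68 [0.5246 0.1228 0.016 ]
cell_right [313.9 149.9] 0.91 [0.5167 0.0246 0.016 ]
cell_right [512.2 159.3] 0.66 [0.3165 0.062  0.016 ]
```

View pics/w1.png

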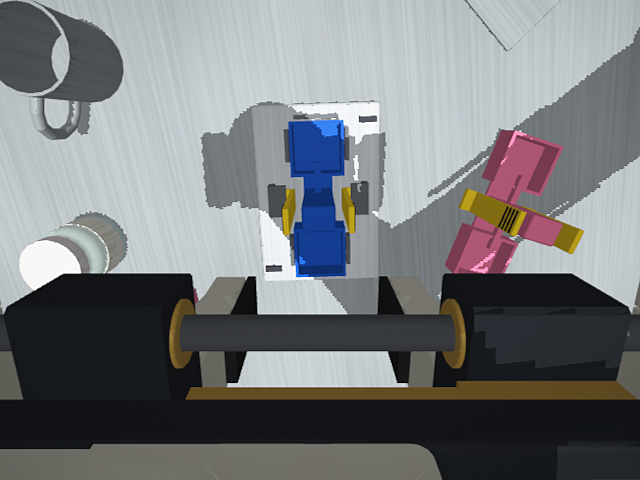

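The wrist view shows the docked blue carrier centred near (318,200), with its catches left and right; it is turned only slightly from the tool. I'll get its yaw by rectifying the picture at rim height.

```bash
cat >> h.py <<'E'
def rect(p,z,x0,y0,W=.2,s=2000):
    # rectify plane z; image col=x, row=y, s px per m
    c=[(x0-W/2,y0-W/2),(x0+W/2,y0-W/2),(x0+W/2,y0+W/2),(x0-W/2,y0+W/2)]
    src=np.float32([px(p,(a,b,z)) for a,b in c]);n=int(W*s)
    return cv2.warpPerspective(p['img'],cv2.getPerspectiveTransform(src,np.float32([(0,0),(n,0),(n,n),(0,n)])),(n,n))
E
python3 - <<'E'
from h import *
p=ctrl.snapshot('wrist')
r=rect(p,.042,.52,.074); cv2.imwrite('pics/r1.png',r[:,:,::-1])
h=cv2.cvtColor(r,cv2.COLOR_RGB2HSV); m=((h[...,0]>105)&(h[...,0]<128)&(h[...,1]>150)&(h[...,2]>40)).astype(np.uint8)
m=cv2.morphologyEx(m,cv2.MORPH_OPEN,np.ones((5,5)))
L=[];R=[]
for i in range(400):
    c=np.where(m[i])[0]
    if len(c)>85: L.append((i,c.min()));R.append((i,c.max()))
rows=np.where(m.sum(1)>60)[0]; print('y range',.074-.1+rows.min()/2000,.074-.1+rows.max()/2000)
for E in (L,R):
    E=np.array(E); 
    k=np.polyfit(E[:,0],E[:,1],1)
    for _ in range(5):
        d=abs(np.polyval(k,E[:,0])-E[:,1]); q=d<=max(1.5,np.median(d)*2);k=np.polyfit(E[q,0],E[q,1],1)
    print(len(E),q.sum(),np.degrees(np.arctan(k[0])),'x at y=.074',.42+np.polyval(k,200)/2000)
print([ (i,np.where(m[i])[0].min(),np.where(m[i])[0].max()) for i in range(30,380,20) if m[i].any()])
E
```

```text
y range -0.0030000000000000096 0.15099999999999997
205 179 6.185589398323246 x at y=.074 0.49335832318925166
205 198 6.028808577217499 x at y=.074 0.5452265960210694
[(50, np.int64(139), np.int64(234)), (70, np.int64(132), np.int64(237)), (90, np.int64(135), np.int64(239)), (110, np.int64(137), np.int64(241)), (130, np.int64(140), np.int64(243)), (150, np.int64(142), np.int64(220)), (170, np.int64(168), np.int64(222)), (190, np.int64(170), np.int64(226)), (210, np.int64(168), np.int64(233)), (230, np.int64(169), np.int64(235)), (250, np.int64(155), np.int64(255)), (270, np.int64(154), np.int64(258)), (290, np.int64(156), np.int64(260)), (310, np.int64(158), np.int64(263)), (330, np.int64(161), np.int64(264)), (350, np.int64(163), np.int64(258))]
```

View pics/r1.png

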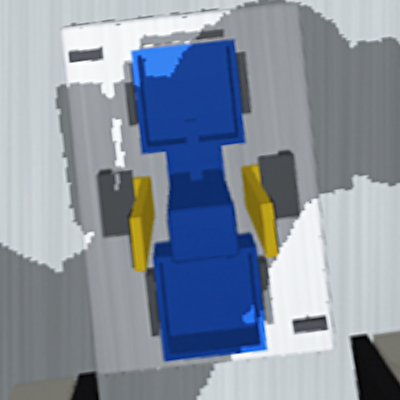

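Rectified view: the carrier is turned -6.1° in yaw, with its centre at (0.5193, 0.074). Next I'll hover over the amber bottles.

Call:
{"fn": "apply_moves", "kwargs": {
  "commands": [
    [[-3,-35,0],0.031,0.4],
    [[-3,-35,0],0.031,0.4],
    [[-3,-35,0],0.031,0.4],
    [[-3,-35,0],0.031,0.4],
    [[-3,-35,0],0.031,0.4],
    [[-3,-35,0],0.031,0.4],
    [[-3,-35,0],0.031,0.4],
    [[-3,-35,0],0.031,0.4],
    [[-3,-35,0],0.031,0.4],
    [[-3,-35,0],0.031,0.4],
    [[-3,-35,0],0.031,0.4],
    [[-3,-35,0],0.031,0.4]
  ]
}}

```text
clock: 3.57
tool_pos: [0.49, -0.2792, 0.2834]
orientation: [180.0, 0.0, -96.2]
force: [0.5, -0.0, 0.5]
opening: 0.0527
gripper_force: 0.0
```

Run:
```python
from h import *
look('w2',[('bottle_a_mid',.047)])
```

```text
3.6167 [ 0.4901 -0.2789  0.2836] [-180.     0.   -96.1] 0.05268446794109598 [-10.   9. -10.  -0. -71.   4.]
[[-0.994, -0.105, -0.029, 0.482], [0.109, -0.957, -0.269, -0.352], [0.0, -0.27, 0.963, 0.426]] 394.3619950003104
bottle_a_mid [362.2 188.1] 0.59 [ 0.4455 -0.2868  0.047 ]
```

View pics/w2.png

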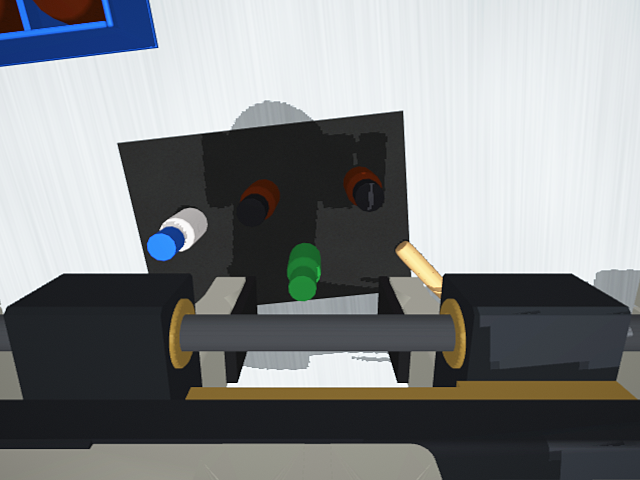

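The wrist view shows cap tops at: amber A (369,196), amber B (251,212), white (161,247), green (303,288).

Run:
```python
from h import *
p=ctrl.snapshot('wrist')
for n,c in dict(A=(369,196),B=(251,212),W=(161,247),G=(303,288)).items(): print(n,np.round(w(p,c,.092),4))
# bodies: reddish mask
h=cv2.cvtColor(p['img'],cv2.COLOR_RGB2HSV); m=((h[...,0]<12)&(h[...,1]>130)&(h[...,2]>40)).astype(np.uint8); m[:120]=0;m[240:]=0;
g=cv2.cvtColor(p['img'],cv2.COLOR_RGB2GRAY)
for n,(a,b) in dict(A=(369,190),B=(255,200)).items():
    s=m[b-40:b+40,a-40:a+40]; y,x=np.where(s); print(n,x.min()+a-40,x.max()+a-40,y.min()+b-40,y.max()+b-40)
c=np.hstack([cv2.resize(cv2.convertScaleAbs(p['img'][b-40:b+40,a-40:a+40,::-1],alpha=3),(400,400)) for a,b in((369,190),(255,205))]); cv2.imwrite('pics/c.png',c)
for X in [(.4455,-.287),(.5455,-.283)]: print([np.round(px(p,(*X,z))) for z in(.002,.052,.066,.092)])
```

```text
A [ 0.4449 -0.2866  0.092 ]
B [ 0.5476 -0.2835  0.092 ]
W [ 0.632  -0.2606  0.092 ]
G [ 0.5111 -0.208   0.092 ]
A 344 382 166 204
B 241 279 178 218
[array([358., 181.]), array([363., 188.]), array([365., 191.]), array([368., 196.])]
[array([266., 194.]), array([260., 203.]), array([258., 206.]), array([254., 212.])]
```

View pics/c.png

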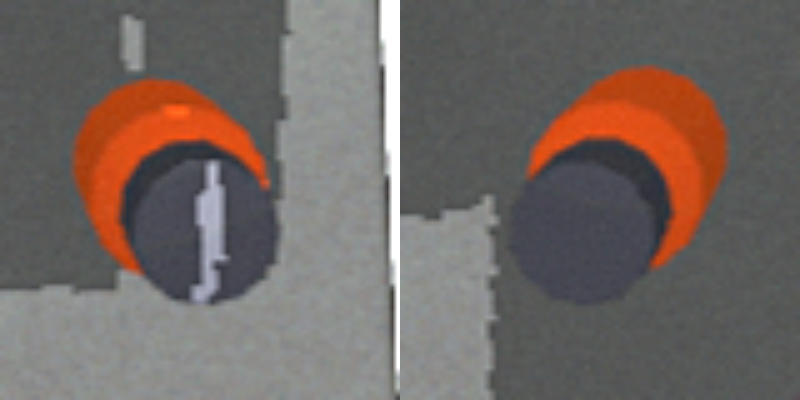

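A is at (0.4445,-0.2865) and B at (0.5467,-0.284). I'll grasp A by its cap.

Call:
{"fn": "apply_moves", "kwargs": {
  "commands": [
    [[-4.55,-0.75,0],0,0.4],
    [[-4.55,-0.75,-4],0,0.4],
    [[-4.55,-0.75,-8],0,0.4],
    [[-4.55,-0.75,-12],0,0.4],
    [[-4.55,-0.75,-15],0,0.4],
    [[-4.55,-0.75,-18],0,0.4],
    [[-4.55,-0.75,-20],0,0.4],
    [[-4.55,-0.75,-20.55],0,0.4],
    [[-4.55,-0.75,-20.55],0,0.4],
    [[-4.55,-0.75,-20.55],0,0.6],
    [[-4.55,-0.75,-20.55],0,0.8],
    [[-4.55,-0.75,-20.55],0,0.8],
    [[-4.55,-0.75,-20.55],0,0.8],
    [[-4.55,-0.75,-20.55],0,0.8],
    [[-4.55,-0.75,-20.55],0,0.8],
    [[-4.55,-0.75,-20.55],0,0.8]
  ]
}}

```text
clock: 5.05
tool_pos: [0.445, -0.2874, 0.079]
orientation: [-179.9, -0.0, -96.2]
force: [-0.2, 0.2, 6.7]
opening: 0.0255
gripper_force: 30.0
```

Call:
{"fn": "apply_moves", "kwargs": {
  "commands": [
    [[0,0,2],0,0.8],
    [[0,0,5],0,0.8],
    [[0,0,9],0,0.8],
    [[0,0,13],0,0.8],
    [[0,0,16],0,0.8],
    [[6.9,30.95,16],0,0.8],
    [[6.9,30.95,16],0,0.8],
    [[6.9,30.95,16],0,0.8],
    [[6.9,30.95,16],0,0.8],
    [[6.9,30.95,16],0,0.8],
    [[6.9,30.95,16],0,0.8],
    [[6.9,30.95,16],0,0.8],
    [[6.9,30.95,16],0,0.8],
    [[6.9,30.95,16],0,0.8],
    [[6.9,30.95,16],0,0.8]
  ]
}}

```text
clock: 6.3
tool_pos: [0.5134, 0.0238, 0.2377]
orientation: [180.0, -0.0, -96.0]
force: [-0.1, -0.6, -0.8]
opening: 0.0253
gripper_force: 30.0
```

Run:
```python
from h import *
p=look('w3',[('bottle_a_mid',.2),('cell_left',.016),('cell_right',.016),('carrier_grip',.107)])
t=np.array(ctrl.get_obs()['tool_pos']); print([np.round(px(p,t+[0,0,d])) for d in(.013,-.013,-.025,-.076)])
```

```text
6.35 [0.5131 0.0228 0.2377] [179.9  -0.  -96.1] 0.025738345850328383 [ 24.   6. -20.  -0. -65. -31.]
[[-0.994, -0.102, -0.028, 0.506], [0.106, -0.957, -0.269, -0.049], [0.001, -0.27, 0.963, 0.38]] 394.3619950003104
bottle_a_mid [317.2 281.6] 0.75 [0.5138 0.0258 0.2   ]
cell_right [316.2 205.1] 0.68 [0.5144 0.025  0.016 ]
carrier_grip [558.5 311.6] 0.68 [0.3375 0.1082 0.107 ]
[array([318., 325.]), array([318., 295.]), array([318., 284.]), array([317., 249.])]
```

View pics/w3.png

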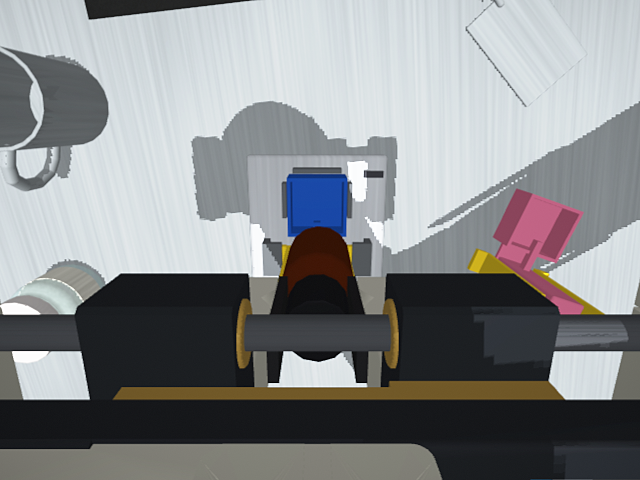

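The bottle hangs upright at (318,280), with its far foot edge at row 226 and the right cell at (317,205). I'll check how far it sits off the tool axis.

Run:
```python
from h import *
p=ctrl.snapshot('wrist');t=np.array(ctrl.get_obs()['tool_pos'])
h=cv2.cvtColor(p['img'],cv2.COLOR_RGB2HSV); m=((h[...,0]<12)&(h[...,1]>130)&(h[...,2]>30))
m[:200]=0;m[285:]=0;m[:,:280]=0;m[:,360:]=0
y,x=np.where(m);print(y.min(),x[y<250].min(),x[y<250].max())
for off in(0,.002,.004):print(off,px(p,t+[0,off-.0175,-.077]),px(p,t+[.0175,off,-.077]),px(p,t+[-.0175,off,-.077]))
r=rect(p,.042,.5138,.0223,.12); h=cv2.cvtColor(r,cv2.COLOR_RGB2HSV); m=((h[...,0]>105)&(h[...,0]<128)&(h[...,1]>150)&(h[...,2]>40))
for i in range(60,140,20):
    c=np.where(m[i])[0]; print(i,.0223-.06+i/2000,(c.min()+c.max())/2/2000+.5138-.06,c.max()-c.min())
print(.0223-.06+np.where(m.sum(1)>60)[0].min()/2000)
```

```text
227 290 346
0 [314.16646952 223.62924439] [287.87683288 255.53133802] [347.26151679 249.29609893]
0.002 [314.55480283 226.98009386] [288.31731024 258.73301399] [347.56584149 252.52651685]
0.004 [314.94130083 230.31510687] [288.75575255 261.9198978 ] [347.86875394 255.74194357]
60 -0.0076999999999999985 0.5243 44
80 0.0023000000000000034 0.5118 104
100 0.012300000000000005 0.5127999999999999 104
120 0.0223 0.5138 104
-0.006699999999999998
```

Call:
{"fn": "apply_moves", "kwargs": {
  "commands": [
    [[0.05,-0.22,0],0,0.8],
    [[0.05,-0.22,-3],0,0.8],
    [[0.05,-0.22,-6],0,0.8],
    [[0.05,-0.22,-8.5],0,0.8],
    [[0.05,-0.22,-10.5],0,0.8],
    [[0.05,-0.22,-12],0,0.8],
    [[0.05,-0.22,-13],0,0.8],
    [[0.05,-0.22,-13.6],0,0.8],
    [[0.05,-0.22,-14.1],0,0.8],
    [[0.05,-0.22,-14.3],0,0.8],
    [[0.05,-0.22,-14.3],0,0.8]
  ]
}}

```text
clock: 7.52
tool_pos: [0.5144, 0.0202, 0.0955]
orientation: [-180.0, 0.0, -96.2]
force: [0.0, -1.2, -1.4]
opening: 0.0252
gripper_force: 30.0
```

Call:
{"fn": "apply_moves", "kwargs": {
  "commands": [
    [[0,0,-0.15],0,0.8],
    [[0,0,-0.2],0,0.8],
    [[0,0,-0.2],0,0.8],
    [[0,0,-0.2],0,0.6],
    [[0,0,-0.2],0,0.4],
    [[0,0,-0.2],0,0.4],
    [[0,0,-0.2],0,0.4],
    [[0,0,-0.2],0,0.4],
    [[0,0,1],0,0.4],
    [[0,0,4],0,0.4],
    [[0,0,8],0,0.4],
    [[0,0,12],0,0.4],
    [[0,0,16],0,0.4],
    [[0,0,17],0,0.4],
    [[0,0,17],0,0.4]
  ]
}}

```text
clock: 8.77
tool_pos: [0.5159, 0.0206, 0.2693]
orientation: [-179.6, 0.2, -96.2]
force: [-0.1, 0.3, 0.4]
opening: 0.0525
gripper_force: 0.0
```

Run:
```python
from h import *
look('w4',[('bottle_a_mid',.061),('cell_left',.016),('cell_right',.016),('carrier_grip',.107)])
```

```text
8.8167 [0.5147 0.0205 0.2668] [-1.798e+02  1.000e-01 -9.620e+01] 0.05223055715602419 [ 24.   4. -17.   0. -68. -30.]
[[-0.994, -0.102, -0.036, 0.507], [0.108, -0.957, -0.271, -0.052], [-0.007, -0.273, 0.962, 0.412]] 394.3619950003104
bottle_a_mid [318.1 208.9] 0.82 [0.517  0.0233 0.061 ]
cell_left [321.2 291.2] 0.93 [0.5246 0.1242 0.016 ]
cell_right [319.5 200.8] 0.86 [0.5159 0.0247 0.016 ]
cell_right [518.1 213.8] 0.72 [0.315  0.0599 0.016 ]
carrier_grip [324.1 280.4] 0.71 [0.5172 0.0742 0.107 ]
```

View pics/w4.png

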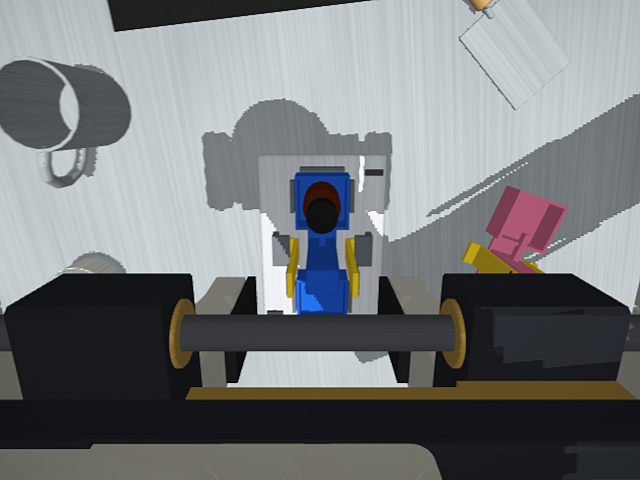

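Bottle A stands centred in the right cell, cap at (321,213). Now B.

Call:
{"fn": "apply_moves", "kwargs": {
  "commands": [
    [[3.2,-30.35,0],0,0.4],
    [[3.2,-30.35,0],0,0.4],
    [[3.2,-30.35,0],0,0.4],
    [[3.2,-30.35,0],0,0.4],
    [[3.2,-30.35,0],0,0.4],
    [[3.2,-30.35,0],0,0.4],
    [[3.2,-30.35,0],0,0.4],
    [[3.2,-30.35,0],0,0.4],
    [[3.2,-30.35,0],0,0.4],
    [[3.2,-30.35,0],0,0.4]
  ]
}}

```text
clock: 9.85
tool_pos: [0.5453, -0.2841, 0.2631]
orientation: [179.8, 0.0, -96.3]
force: [-0.4, 0.4, -0.7]
opening: 0.0525
gripper_force: 0.0
```

Run:
```python
from h import *
look('w5',[('bottle_a_mid',.047)])
```

```text
9.9 [ 0.5455 -0.2832  0.2637] [179.9   0.  -96.2] 0.05225467105318411 [ -9.  14.  -5.  -0. -70.   3.]
[[-0.994, -0.107, -0.027, 0.538], [0.111, -0.957, -0.269, -0.357], [0.003, -0.271, 0.963, 0.406]] 394.3619950003104
```

Call:
{"fn": "apply_moves", "kwargs": {
  "commands": [
    [[0.1,0,-4],0,0.4],
    [[0.1,0,-8],0,0.4],
    [[0.1,0,-12],0,0.4],
    [[0.1,0,-15],0,0.4],
    [[0.1,0,-17],0,0.4],
    [[0.1,0,-18],0,0.4],
    [[0.1,0,-18.5],0,0.4],
    [[0.1,0,-18.5],0,0.4],
    [[0.1,0,-18.5],0,0.6],
    [[0.1,0,-18.5],0,0.8],
    [[0.1,0,-18.5],0,0.8],
    [[0.1,0,-18.5],0,0.8],
    [[0.1,0,-18.5],0,0.8],
    [[0.1,0,-18.5],0,0.8],
    [[0.1,0,-18.5],0,0.8]
  ]
}}

```text
clock: 11.2
tool_pos: [0.5474, -0.2836, 0.0809]
orientation: [-179.9, -0.0, -96.2]
force: [-0.1, 1.2, 5.8]
opening: 0.0249
gripper_force: 30.0
```

Call:
{"fn": "apply_moves", "kwargs": {
  "commands": [
    [[0,0,2],0,0.8],
    [[0,0,5],0,0.8],
    [[0,0,9],0,0.8],
    [[0,0,13],0,0.8],
    [[0,0,16.5],0,0.8],
    [[-2.3,40.7,16.5],0,0.8],
    [[-2.3,40.7,16.5],0,0.8],
    [[-2.3,40.7,16.5],0,0.8],
    [[-2.3,40.7,16.5],0,0.8],
    [[-2.3,40.7,16.5],0,0.8],
    [[-2.3,40.7,16.5],0,0.8],
    [[-2.3,40.7,16.5],0,0.8],
    [[-2.3,40.7,16.5],0,0.8],
    [[-2.3,40.7,16.5],0,0.8],
    [[-2.3,40.7,16.5],0,0.8],
    [[-2.3,40.7,16.5],0,0.8],
    [[-2.3,40.7,16.5],0,0.8],
    [[-2.3,40.7,16.5],0,0.8]
  ]
}}

```text
clock: 12.7
tool_pos: [0.5236, 0.1237, 0.2447]
orientation: [180.0, -0.0, -96.1]
force: [-0.4, 0.6, -0.5]
opening: 0.025
gripper_force: 30.0
```

Run:
```python
from h import *
p=look('w6',[('cell_left',.016),('cell_right',.016),('carrier_grip',.107)]);t=np.array(ctrl.get_obs()['tool_pos'])
h=cv2.cvtColor(p['img'],cv2.COLOR_RGB2HSV); m=((h[...,0]<12)&(h[...,1]>130)&(h[...,2]>30))
m[:160]=0;m[285:]=0;m[:,:280]=0;m[:,360:]=0
m=cv2.morphologyEx(m.astype(np.uint8),cv2.MORPH_OPEN,np.ones((3,3)))
print([(i,np.where(m[i])[0].min(),np.where(m[i])[0].max()) for i in range(160,285,4) if m[i].any()])
for off in(-.002,0,.002,.004):print(off,px(p,t+[0,off-.0175,-.078]),px(p,t+[.0175,off,-.078]),px(p,t+[-.0175,off,-.078]))
```

```text
12.75 [0.5237 0.1231 0.2448] [180.   -0.  -96.2] 0.025622715129806444 [ 34.   8. -16.  -0. -66. -40.]
[[-0.994, -0.104, -0.028, 0.516], [0.108, -0.957, -0.268, 0.051], [0.001, -0.27, 0.963, 0.387]] 394.3619950003104
cell_left [156.4 279.1] 0.97 [0.6934 0.1844 0.016 ]
cell_left [492.5 216.5] 0.73 [0.3567 0.1557 0.016 ]
cell_left [317.4 154.8] 0.7 [0.5186 0.0792 0.016 ]
cell_left [315.8 203.9] 0.69 [0.5251 0.125  0.016 ]
cell_right [542.7 113.5] 0.71 [0.3128 0.0647 0.016 ]
carrier_grip [573.4 180.3] 0.69 [0.3389 0.1097 0.107 ]
carrier_grip [316.5 156.5] 0.65 [0.5188 0.0734 0.107 ]
[(224, np.int64(317), np.int64(321)), (228, np.int64(302), np.int64(332)), (232, np.int64(297), np.int64(337)), (236, np.int64(294), np.int64(341)), (240, np.int64(291), np.int64(343)), (244, np.int64(290), np.int64(344)), (248, np.int64(289), np.int64(346)), (252, np.int64(288), np.int64(346)), (256, np.int64(287), np.int64(347)), (260, np.int64(286), np.int64(348)), (264, np.int64(285), np.int64(349)), (268, np.int64(284), np.int64(350)), (272, np.int64(283), np.int64(351)), (276, np.int64(287), np.int64(347)), (280, np.int64(287), np.int64(347)), (284, np.int64(287), np.int64(347))]
-0.002 [312.99797296 218.19364584] [286.64139289 250.19310346] [346.07461172 244.04263353]
0 [313.38166284 221.56068939] [287.07750644 253.41074946] [346.37442533 247.2882683 ]
0.002 [313.7635401  224.91182649] [287.51160571 256.61353407] [346.67284832 250.51884877]
0.004 [314.14361757 228.24716957] [287.94370462 259.80156   ] [346.96989032 253.73447942]
```

View pics/w6.png

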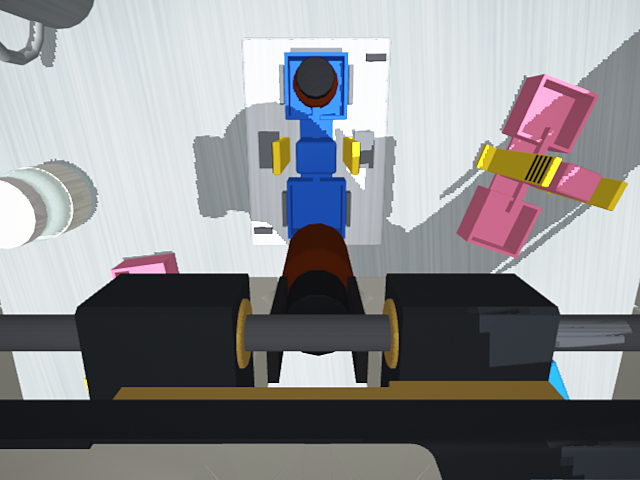

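Bottle B hangs over the left cell, its far foot edge at row 224, and A stands in its cell at (316,80).

Call:
{"fn": "apply_moves", "kwargs": {
  "commands": [
    [[0.1,0.05,-3],0,0.8],
    [[0.1,0.05,-6],0,0.8],
    [[0.1,0.05,-9],0,0.8],
    [[0.1,0.05,-11],0,0.8],
    [[0.1,0.05,-12.5],0,0.8],
    [[0.1,0.05,-13.5],0,0.8],
    [[0.1,0.05,-14.2],0,0.8],
    [[0.1,0.05,-14.7],0,0.8],
    [[0.1,0.05,-14.9],0,0.8],
    [[0.1,0.05,-14.9],0,0.8]
  ]
}}

```text
clock: 13.73
tool_pos: [0.5256, 0.1242, 0.097]
orientation: [-179.9, 0.0, -96.2]
force: [-0.6, 0.5, -0.2]
opening: 0.0251
gripper_force: 30.0
```

Call:
{"fn": "apply_moves", "kwargs": {
  "commands": [
    [[0,0,-0.15],0,0.8],
    [[0,0,-0.2],0,0.8],
    [[0,0,-0.2],0,0.8],
    [[0,0,-0.2],0,0.6],
    [[0,0,-0.2],0,0.4],
    [[0,0,-0.2],0,0.4],
    [[0,0,-0.2],0,0.4],
    [[0,0,-0.2],0,0.4],
    [[0,0,1],0,0.4],
    [[0,0,4],0,0.4],
    [[0,0,8],0,0.4],
    [[0,0,12],0,0.4],
    [[0,0,16],0,0.4],
    [[0,0,17],0,0.4],
    [[0,0,17],0,0.4],
    [[0,0,17],0,0.1],
    [[0,0,17],0,0.1],
    [[0,0,17],0,0.1]
  ]
}}

```text
clock: 15.23
tool_pos: [0.5244, 0.1239, 0.2646]
orientation: [179.9, -0.1, -96.2]
force: [0.2, -0.1, -0.1]
opening: 0.0673
gripper_force: 0.0
```

Run:
```python
from h import *
p=look('w7',[('bottle_a_mid',.061),('cell_left',.016),('carrier_grip',.107)])
# yellow catch tops, z=.118
r=rect(p,.118,.5193,.074,.1); h=cv2.cvtColor(r,cv2.COLOR_RGB2HSV); m=((h[...,0]>18)&(h[...,0]<35)&(h[...,1]>120)).astype(np.uint8)
n,l,s,c=cv2.connectedComponentsWithStats(m)
for k in range(1,n):
  if s[k][4]>100: x,y,a,b=s[k][:4]/2000; print('yellow',x+.4693,x+a+.4693,y+.024,y+b+.024)
```

```text
15.2833 [0.5245 0.1239 0.2647] [ 1.799e+02 -1.000e-01 -9.620e+01] 0.07125860638704795 [ 34.   7. -15.  -0. -69. -40.]
[[-0.994, -0.105, -0.027, 0.517], [0.108, -0.957, -0.268, 0.051], [0.002, -0.269, 0.963, 0.407]] 394.3619950003104
bottle_a_mid [316.7  80.4] 0.58 [0.513  0.0175 0.061 ]
cell_left [481.  210.5] 0.64 [0.3602 0.154  0.016 ]
cell_left [166.3 273.3] 0.59 [0.6915 0.186  0.016 ]
carrier_grip [317.1 156.6] 0.95 [0.519  0.0752 0.107 ]
carrier_grip [315.8 209.7] 0.7 [0.5244 0.1155 0.107 ]
carrier_grip [559.7 176.4] 0.62 [0.3372 0.11   0.107 ]
yellow 0.5363 0.5493 0.0575 0.082
yellow 0.4893 0.5018 0.0625 0.0875
```

View pics/w7.png

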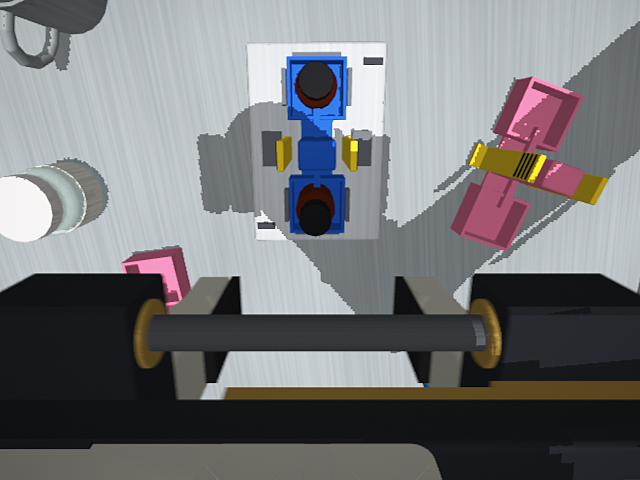

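Both bottles stand in their cells, caps at (317,80) and (317,215), and the catches are at (284,153) and (350,153). I'll move over the grip point, descend and pinch.

Call:
{"fn": "apply_moves", "kwargs": {
  "commands": [
    [[-0.53,-5,0],0,0.05],
    [[-0.53,-5,0],0,0.05],
    [[-0.53,-5,-4],0,0.05],
    [[-0.53,-5,-8],0,0.05],
    [[-0.53,-5,-11],0,0.05],
    [[-0.53,-5,-13.5],0,0.05],
    [[-0.53,-5,-15],0,0.05],
    [[-0.53,-5,-15.8],0,0.05],
    [[-0.53,-5,-16],0,0.05],
    [[-0.53,-5,-16],0,0.05],
    [[-0.53,-5,-16],0,0.05]
  ]
}}

```text
clock: 16.35
tool_pos: [0.5204, 0.0745, 0.1071]
orientation: [-179.9, 0.0, -96.2]
force: [0.7, 0.0, 0.5]
opening: 0.0831
gripper_force: 0.0
```

Call:
{"fn": "apply_moves", "kwargs": {
  "commands": [
    [[0,0,0],0,0.3],
    [[0,0,0],0,0.4],
    [[0,0,0],0,0.6],
    [[0,0,0],0,0.7],
    [[0,0,0],0,0.7],
    [[0,0,0],0,0.7],
    [[0,0,0],0,0.7],
    [[0,0,0],0,0.7],
    [[0,0,0],0,0.7],
    [[0,0,0],0,0.7]
  ]
}}

```text
clock: 17.18
tool_pos: [0.5195, 0.0742, 0.1067]
orientation: [180.0, -0.0, -96.2]
force: [-4.9, 0.0, 8.4]
opening: 0.0366
gripper_force: 30.1
```

Call:
{"fn": "apply_moves", "kwargs": {
  "commands": [
    [[0,0,0.3],0,0.7],
    [[0,0,0.8],0,0.7],
    [[0,0,1.5],0,0.7],
    [[0,0,2.3],0,0.7],
    [[0,0,3.2],0,0.7],
    [[0,0,4.2],0,0.7],
    [[0,0,5.2],0,0.7],
    [[0,0,6.2],0,0.7],
    [[0,0,7.2],0,0.7],
    [[0,0,8.1],0,0.7],
    [[0,0,8.9],0,0.7],
    [[0,0,9.5],0,0.7],
    [[0,0,9.8],0,0.7],
    [[0,0,10],0,0.7],
    [[0,0,10],0,0.7],
    [[0,0,10],0,0.7],
    [[0,0,10],0,0.7]
  ]
}}

```text
clock: 18.6
tool_pos: [0.5194, 0.0741, 0.2055]
orientation: [179.9, -0.0, -96.2]
force: [-0.5, -1.1, -5.3]
opening: 0.0364
gripper_force: 29.9
```

Run:
```python
from h import *
p=ctrl.snapshot('scene'); o=ctrl.get_obs(); print(o['tool_pos'],o['opening'],o['gripper_force'],o['force'])
cv2.imwrite('pics/s2.png',cv2.resize(p['img'][120:300,240:460,::-1],None,fx=3,fy=3))
```

```text
[0.5193927  0.07407085 0.20551183] 0.0366295468322306 29.94324803352356 [ 0.9318201  -0.13703426 -5.10998445]
```

View pics/s2.png

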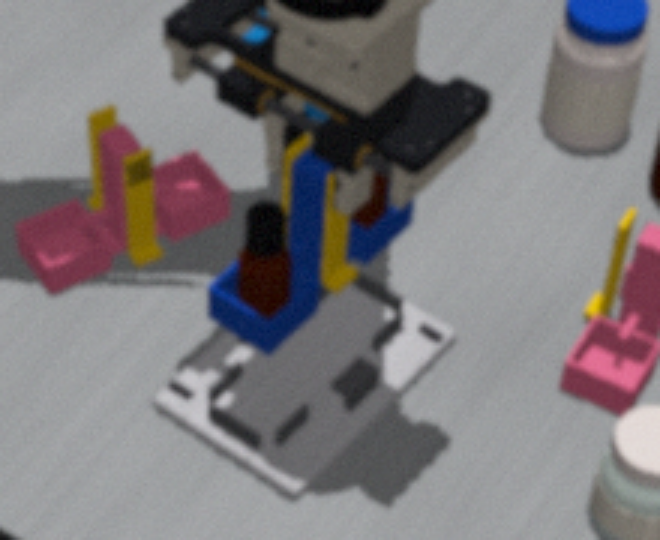

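The carrier hangs level above the empty dock with an amber bottle in each cell: (265,260) and (372,200) in the crop. The catches are pinched and the 5 N load matches the weight. I'll hand it in.

```bash
python3 -c "
from plant import ctrl
print(ctrl.close_job())"
```

```text
the job is handed in; nothing more can be done
None
```

Job handed in at about 18.7 s: both amber bottles were set upright in the carrier's two cells, and the carrier is held by its pinched catches, level and still, about 10 cm above the dock; the hand-in returned no verdict.

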